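# Load the drying pot and hold the air coupler on its nipple

### The job

Put the three washed wooden trimmings (the spool, the ring and the toggle bar) into the aluminium pot of the drying stand, so that they lie inside it. Then take the air coupler by its black grip and press its mouth squarely onto the stand's tilted brass nipple until the two roller catches snap shut behind its flange, and press on nearly to the end of the nipple's travel so that the air valve stays open. Finish while still gripping the coupler and holding it pressed in against the spring, and leave the other things on the table where they are.

Things in the scene. Friction and masses are not known exactly. Their poses are not given: they have to be found in the camera images.
- pot_in (a point): mm. Centre of the inner floor of the open round aluminium pot on the -y half of the grey drying stand. Inner radius 46, wall 4; floor 13 above the table, rim 58. The stand is fixed, but its place and yaw (within 0.35 rad) vary; axes are the stand's: z up, y towards the nipple, which meets the sloped face 160 along y and 42 higher
- seat (a point): mm. Point where the axis of the brass nipple meets the stand's sloped grey face (90 in x, 120 in y). z is the nipple's axis, leaning 25 degrees from vertical to the stand's -x (robot side); y is level, along the stand. Roller catches stand at y = +-26, their steel housings (30 x 16, 28 high) at y = +-50
- nipple_tip (a point): mm. Tip of the brass nipple, on its axis: 40 out from seat along z when free, moving in with it. The nipple is 18 in diameter, tapered to 11 over its last 6; axes as seat
- nipple (a joint): Push-in of the nipple along its axis (m): 0 free, 0.014 at its stop. The spring pushes back with 3 N at first, 0.6 N more per mm. The air valve is open beyond 9 mm; a snapped-on coupler that is let go springs back to about 6 mm
- catch_l (a joint): Outward travel (m) of the sprung roller at +y of the nipple, 0 closed, 0.007 at most; 5.4 N at rest, 0.9 N more per mm. Roller 14 mm diameter, axis along x, centre 26 mm off the nipple's axis and 18 mm above the sloped face. The two leave a 38 mm gap; forcing the 44 mm flange through takes some 10 N along the axis
- catch_r (a joint): The same for the roller at -y
- coupler: mm. Hand-held air coupler (about 0.2 kg) standing upright, mouth down: steel cup 36 in diameter, 34 tall, flange 44 in diameter and 4 thick at the mouth, black square grip 24 x 24 x 48 on top, with a flat shoulder around it at 34 that fingertips can push on. Origin: centre of the mouth; z up to the grip, x and y square to its flats. Bore 22 in diameter, 25 deep
- coupler_mouth (a point): mm. Centre of the coupler's mouth (its origin). Height above seat along the nipple's axis: about 23 when the rollers touch the flange, 15 when the bore's bottom meets the nipple's tip and its spring begins to yield (then 15 less the push-in), 9 when the rollers have closed behind the flange, 1 at the nipple's stop
- spool: plain wooden thread spool standing upright, 28 in diameter at its ends, 20 at its waist (9 to 23 up), 32 tall; origin under its centre, z up. Sizes in mm.
- ring: plain thick wooden ring lying flat, 36 outer and 18 inner diameter, 18 tall; origin under its centre, z up. Sizes in mm.
- toggle: plain wooden toggle bar lying flat, 52 long (x), 16 wide (y), 18 tall; origin under its centre. Sizes in mm.
- tumbler: small open grey plastic tumbler, 42 diameter, 62 tall; a bystander; origin under its centre. Sizes in mm.
- gluepot: small closed round white jar with a wide cap, 42 diameter, 60 tall; a bystander; origin under its centre. Sizes in mm.
- glitterjar: larger closed amber jar, 70 diameter, 85 tall, towards the far side of the table; a bystander; origin under its centre. Sizes in mm.
- brush: paint brush lying flat on the table near the robot; a bystander; origin on its underside. Sizes in mm.
- spoon: spoon lying flat on the table near the robot; a bystander; origin on its underside. Sizes in mm.
Not all that is in view belongs to the job. Leave any green or turquoise look-alike of the toggle alone.

How it is judged (in metres and radians):
On the way, in this order (a step that is already met when the one before it is completed fails the run):
1. spool, ring and toggle bar all lie in the pot (horizontal distance between each of spool, ring, toggle and pot_in below 0.046 m and z of spool in the frame of pot_in between -0.01 and 0.043 m and z of ring in the frame of pot_in between -0.01 and 0.043 m and z of toggle in the frame of pot_in between -0.01 and 0.043 m), for 0.2 s.
2. the coupler's flange spreads the roller catches (value of joint any of catch_l, catch_r above 0.0015 m and distance between coupler and seat below 0.03 m).
3. the coupler has snapped in behind both rollers and holds the valve open (x of coupler in the frame of seat between -0.004 and 0.004 m and y of coupler in the frame of seat between -0.004 and 0.004 m and angle between the z axis of coupler and the z axis of seat, either way round below 0.14 rad and value of joint nipple above 0.009 m and z of coupler in the frame of seat below 0.0075 m and value of joint each of catch_l, catch_r below 0.0012 m), for 0.2 s.
At the end, for the whole second after the job is handed in: All three pieces in the pot (under 46 mm off its axis, 43 mm above its floor). Coupler on the nipple, under 4 mm off axis, 0.14 rad off square, mouth under 7.5 mm above the seat, rollers closed (under 1.2 mm), nipple in by over 9 mm, fingers gripping the coupler with over 3 N (all of step 1 and all of step 3 and contact force between the fingers and coupler above 3 N); the arm keeps its last pose, push and grip.
It fails at once if the tumbler is pushed more than 30 mm away or knocked over (distance of tumbler from where it was at the start of the episode above 0.03 m or angle between tumbler's own z axis and vertical above 0.6 rad).
It fails at once if the gluepot is pushed more than 30 mm away or knocked over (distance of gluepot from where it was at the start of the episode above 0.03 m or angle between gluepot's own z axis and vertical above 0.6 rad).
It fails at once if the glitterjar is pushed more than 30 mm away or knocked over (distance of glitterjar from where it was at the start of the episode above 0.03 m or angle between glitterjar's own z axis and vertical above 0.6 rad).
It fails at once if the brush is pushed more than 30 mm away or knocked over (distance of brush from where it was at the start of the episode above 0.03 m).
It fails at once if the spoon is pushed more than 30 mm away or knocked over (distance of spoon from where it was at the start of the episode above 0.03 m).
It also fails if it takes over 72 s, if anything falls off the work surface, if the arm or the gripper's body presses on something with over 40 N, if the wrist force passes 120 N, or if a joint passes its speed limit or range.

### The arm

A 6-joint arm with a two-finger parallel gripper is mounted at the origin on the work surface. World frame = base frame: x ahead of the robot, y to its left, z up, the work surface at z = 0. Lengths are in mm, angles in rad, forces in N, time in s.
With the tool pointing down it reaches from about 400 to 825 mm from the base axis. Payload 7 kg.
Tool frame: the origin (TCP) lies midway between the tips of the shut fingers; the grasp point (between the pads) lies 19 mm behind it (ctrl.grip_point_offset is the distance from the TCP to the grasp point, in mm); z points along the fingers, y is the line along which they close (so a half turn about z gives the same grasp; the last joint's range is limited). The gripper opens to 85 mm and grips with 20 to 120 N. Pads are 22 mm wide; open, the fingers measure 114 mm over their backs; the gripper's body (76 mm by 85 mm) begins 54 mm behind the grasp point. The pads swing forward as they close: fully open they stand 13 mm farther back than shut.
Start: joints at [1.58, 0.359, 0.012, 0, -1.224, -0.288], TCP at [185.771, 648.91, 202.502] pointing down, gripper open.
Joint ranges: [-3.07, 3.07], [-1.43, 2.12], [-1.02, 1.25], [-3.03, 1.67], [-3.05, -0], [-3.03, 3.03]. Speed limits (rad/s): [2.39, 2.39, 3.01, 3.14, 3.14, 3.14].

### API

Orientations are given as a 3x3 rotation matrix whose columns are the frame's x, y, z axes.
In Python, from station import ctrl gives the robot as it stands.
- The arm moves only by the shell command python3 -m jog 'ROWS'. ROWS is a JSON object of lists of equal length, an entry for each row: "xyz": the shift along the world's x, y, z scaled (see below), a list of three; "rotation": the turn, a rotation vector about the world's x, y, z scaled (see below), a list of three; "claw": the opening, from -1 (shut) to 1 (fully open). In form: {"xyz": [[tx, ty, tz], ...], "rotation": [[wx, wy, wz], ...], "claw": [claw, ...]}. A call has 1 to 12 rows; each row shifts and turns the commanded pose from where the row before left it; what a row does not reach is not made up. The controller multiplies each number of a shift by 30 mm and each number of a turn by 10 degrees. A row lasts 1/8 s, in which the tool goes at most 62.5 mm and 10.7 degrees, less where a joint would pass 70% of its speed; a pose out of reach is approached as far as the arm can. A call with a number of a shift or a turn outside -1 to 1 is refused whole. A call with a gripper value outside its range is refused whole. The fingers move at their own pace and stop on an object; the grip force is fixed at half the most. Time passes only in rows, so rows that do not move let the fingers close. It gives the time, the measured TCP pose, the force, the opening and the grip force at its end, in the units of the state.
- ctrl.get_obs(): the state, without advancing time (a new reading comes with each control period).
- ctrl.get_image(name): name is "scene" or "top"; returns (picture, depth): 420x560x3 uint8, blue, green, red; 420x560 float32, mm along the optical axis (not along the pixel's ray), 0 where there is no reading.
- ctrl.camera_params(name): a dict with "intrinsics" (3x3 intrinsics, pixels), "D" ([k1, k2, p1, p2, k3] as OpenCV has them; the pictures are not rectified), "xyz" and "attitude" of the camera in the world. Camera axes: x right, y down, z forward; pixel columns grow to the right and rows downward; lengths in mm; the calibration is good to about 2 mm. A picture is of the moment at which its call begins. camera_params takes no time and is no camera call.
- ctrl.finish_job(): hands the job in; it is judged then, once.
The state is a dict: "t": time; "joints": joint angles; "joint_velocities": joint speeds; "tau": joint torques, N m; "tcp_pos": TCP position; "ee_rot": TCP orientation; "force": force on the tool from outside, world axes, zero at the start; "moment": the same for the moment, N m; "grip_width": opening from 0.0 (shut) to 1.0 (fully open); "grip_force": force on a finger pad.
Only numpy, scipy, OpenCV 4.12 (cv2) and the standard library are available. Lean on these libraries where they do the work, as an engineer would, in place of code of your own. Each camera call takes 0.05 s, during which the arm holds its last target. There are 200 camera calls.

## Working session

There is one attempt and no reset: what is moved stays moved. The work goes in short steps, Python scripts to look and compute and a shell command to move; the robot and the scene stay as the last step left them, time stands still between calls to the robot, and variables do not carry over. Pictures are saved under pics/ and viewed, at most 10 in all, crops included, and the job is handed in when it is done.

```bash
ls; mkdir -p pics
python3 - <<'E'
from station import ctrl
import cv2,numpy as np
print(ctrl.get_obs())
for n in("scene","top"):
    p,d=ctrl.get_image(n); c=ctrl.camera_params(n); print(n,c)
    cv2.imwrite(f"pics/{n}0.png",p); np.save(f"pics/{n}0.npy",d)
a=cv2.imread("pics/scene0.png");b=cv2.imread("pics/top0.png")
E
```

```text
pics
{'t': 0.0, 'joints': array([ 1.58012527e+00,  3.59422297e-01,  1.10577733e-02, -2.97450817e-04,
       -1.22410751e+00, -2.88122456e-01]), 'joint_velocities': array([0.00032535, 0.00023175, 0.00125085, 0.00031821, 0.00081534,
       0.00037951]), 'tau': array([ 5.24312491e-04, -5.83320522e+01,  2.93417698e+01,  6.93681791e+00,
       -5.87736256e-03, -2.91762433e-05]), 'tcp_pos': array([185.64657526, 648.42227582, 201.54985053]), 'ee_rot': array([[ 9.61360302e-01, -2.75293116e-01, -2.64108978e-04],
       [-2.75293164e-01, -9.61358860e-01, -1.67823019e-03],
       [ 2.08101713e-04,  1.68609128e-03, -9.99998557e-01]]), 'force': array([-0.27741769,  0.40142959, -0.51038143]), 'moment': array([-0.00476367, -0.00585582, -0.01822919]), 'grip_force': 0.0, 'grip_width': 1.0013665592642678}
scene {'intrinsics': array([[497.97784692,   0.        , 272.97853383],
       [  0.        , 497.97784692, 209.09490355],
       [  0.        ,   0.        ,   1.        ]]), 'D': array([0.00990268, 0.        , 0.        , 0.        , 0.        ]), 'xyz': array([1115.67564085, -601.03607151,  892.56412162]), 'attitude': array([[ 0.67882309,  0.53320282, -0.50487024],
       [ 0.7341821 , -0.50525427,  0.45353586],
       [-0.01326125, -0.67853731, -0.73444623]])}
top {'intrinsics': array([[400.40254561,   0.        , 275.21559111],
       [  0.        , 400.40254561, 211.84373434],
       [  0.        ,   0.        ,   1.        ]]), 'D': array([-0.01547394,  0.        ,  0.        ,  0.        ,  0.        ]), 'xyz': array([ 458.36534634,  -91.5193681 , 1174.82311032]), 'attitude': array([[-0.01617583, -0.99606077,  0.0871853 ],
       [-0.99986579,  0.01588765, -0.00399829],
       [ 0.00259737, -0.08723827, -0.99618409]])}
```

View pics/scene0.png

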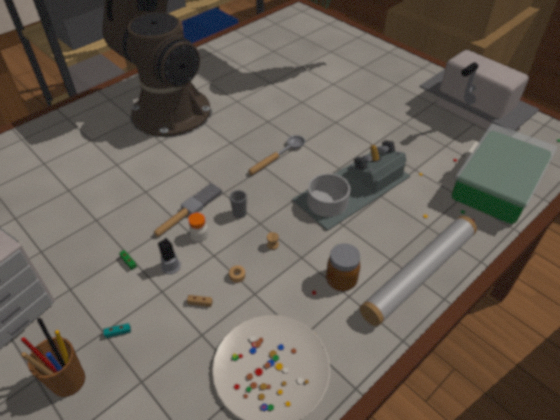

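View pics/top0.png

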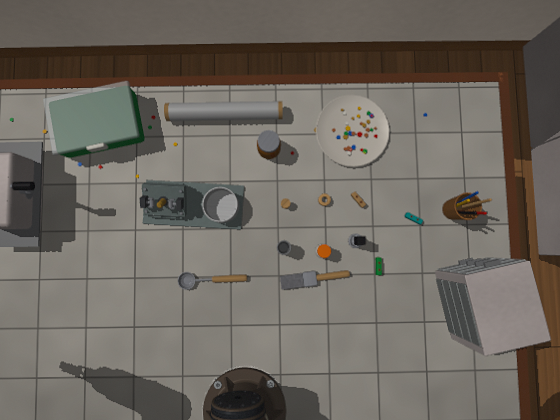

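The scene view shows spool (272,240), ring (236,272), toggle (199,300), coupler (168,255), pot (328,196) and nipple (376,155). In the top view they are at (286,203), (325,200), (359,200), (358,240), (220,205) and (160,203). I'll take enlarged crops and the depth clouds next.

```bash
cat > h.py <<'E'
import numpy as np,cv2
from station import ctrl
def cloud(n,d):
    c=ctrl.camera_params(n);h,w=d.shape
    uv=np.stack(np.meshgrid(np.arange(w),np.arange(h)),-1).reshape(-1,1,2).astype(np.float32)
    r=cv2.undistortPoints(uv,c["intrinsics"],c["D"]).reshape(h,w,2)
    P=np.dstack([r,np.ones((h,w))])*d[...,None]
    return P@c["attitude"].T+c["xyz"]
def ray(n,u,v):
    c=ctrl.camera_params(n)
    r=cv2.undistortPoints(np.array([[[u,v]]],float),c["intrinsics"],c["D"]).ravel()
    return c["xyz"],c["attitude"]@np.array([r[0],r[1],1])
def atz(n,u,v,z):
    o,d=ray(n,u,v); return o+d*(z-o[2])/d[2]
def tri(a,b):
    A=[];B=[]
    for n,(u,v) in(("scene",a),("top",b)):
        o,d=ray(n,u,v);d=d/np.linalg.norm(d);M=np.eye(3)-np.outer(d,d);A.append(M);B.append(M@o)
    return np.linalg.lstsq(np.vstack(A),np.hstack(B),rcond=None)[0]
def proj(n,p):
    c=ctrl.camera_params(n);R=c["attitude"].T
    return cv2.projectPoints(np.atleast_2d(p).astype(float),cv2.Rodrigues(R)[0],-R@c["xyz"],c["intrinsics"],c["D"])[0].reshape(-1,2)
E
python3 - <<'E'
from h import *
a=cv2.imread("pics/scene0.png");b=cv2.imread("pics/top0.png")
def crop(im,x0,y0,x1,y1,k): return cv2.resize(im[y0:y1,x0:x1],None,fx=k,fy=k,interpolation=cv2.INTER_CUBIC)
t=crop(b,130,175,394,255,3)
s1=crop(a,150,225,290,310,4); s2=crop(a,290,130,415,220,5)
W=792
cv2.imwrite("pics/cropT.png",t)
o=np.zeros((450,1185,3),np.uint8)
cv2.imwrite("pics/s1.png",s1);cv2.imwrite("pics/s2.png",s2)
C={n:cloud(n,np.load(f"pics/{n}0.npy")) for n in("scene","top")}
np.savez("pics/C.npz",**C)
# blobs
for n in C:
    P=C[n];z=P[...,2]
    m=((z>6)&(z<130)&(P[...,0]>330)&(P[...,0]<750)&(abs(P[...,1]+70)<420)).astype(np.uint8)
    k,L,st,ce=cv2.connectedComponentsWithStats(m)
    tab=P[(abs(z)<6)&(P[...,0]>330)&(P[...,0]<750)&(abs(P[...,1])<300)][:,2];print(n,"table",np.median(tab))
    for i in range(1,k):
        if st[i,4]<12: continue
        q=P[L==i];zt=np.percentile(q[:,2],90);top=q[q[:,2]>zt-6]
        print(st[i,:5],ce[i].round(1),"zmax %.0f"%zt,"topmean",top.mean(0).round(1),"ext",q.min(0).round(),q.max(0).round())
E
```

```text
scene table -1.3440153140742268
[247 136  58  40 358] [272.9 156.2] zmax 18 topmean [371.7  48.1  15.9] ext [340. -16.   6.] [393. 189.  21.]
[ 293  141  116   89 4255] [354.1 183. ] zmax 70 topmean [605.7 213.4  72.3] ext [513.  -7.   6.] [663. 284.  94.]
[ 153  183   68   58 1340] [192.4 213.4] zmax 57 topmean [ 446.6 -233.4   58.1] ext [ 335. -309.    6.] [ 467. -108.   62.]
[229 190  18  28 391] [237.6 202.9] zmax 60 topmean [ 455.8 -120.8   58.8] ext [ 435. -142.    6.] [477. -99.  64.]
[266 232  12  17 148] [271.8 239.6] zmax 32 topmean [ 583.9 -129.    30.4] ext [ 569. -142.    6.] [ 597. -114.   35.]
[157 238  23  34 472] [167.1 255.3] zmax 81 topmean [ 474.3 -332.4   80.1] ext [ 458. -350.    6.] [ 491. -314.   85.]
[325 244  29  40 393] [335.1 258. ] zmax 85 topmean [738.4 -83.2  83.7] ext [ 722. -118.    7.] [750. -51.  87.]
[119 250  17  19 166] [126.9 259.3] zmax 18 topmean [ 399.9 -394.5   16.1] ext [ 372. -403.    6.] [ 426. -386.   22.]
[228 266  17  17 189] [236.1 273.3] zmax 18 topmean [ 594.5 -243.1   16. ] ext [ 577. -261.    6.] [ 612. -226.   22.]
[186 295  26  
[... 1675 characters left out ...]
350 234  16  13 162] [357.8 240. ] zmax 82 topmean [ 473.8 -329.2   80.1] ext [ 457. -340.    6.] [ 492. -311.   85.]
[277 240  15  15 116] [284.  246.9] zmax 63 topmean [ 457.6 -117.8   60.9] ext [ 438. -138.    6.] [477. -99.  66.]
[315 243  16  15 185] [322.8 250.3] zmax 61 topmean [ 446.9 -229.9   59. ] ext [ 428. -247.    6.] [ 467. -209.   64.]
[376 257   6  18 108] [378.5 265.5] zmax 18 topmean [ 401.  -392.    16.1] ext [ 375. -399.    7.] [ 424. -385.   21.]
[280 270  70  19 746] [309.2 278.2] zmax 20 topmean [ 366.9 -187.8   17.4] ext [ 340. -306.    6.] [ 390. -107.   25.]
[178 272  69  17 383] [214.  278.6] zmax 19 topmean [371.   58.7  16.7] ext [345. -10.   6.] [391. 186.  23.]
```

View pics/cropT.png

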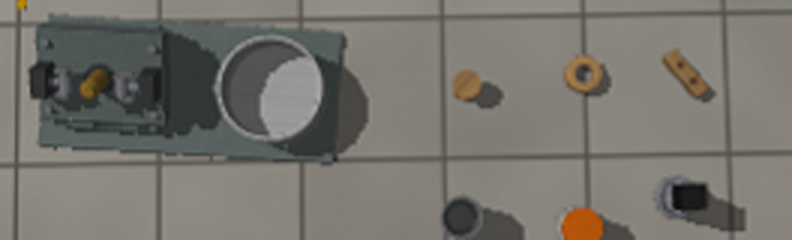

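View pics/s1.png

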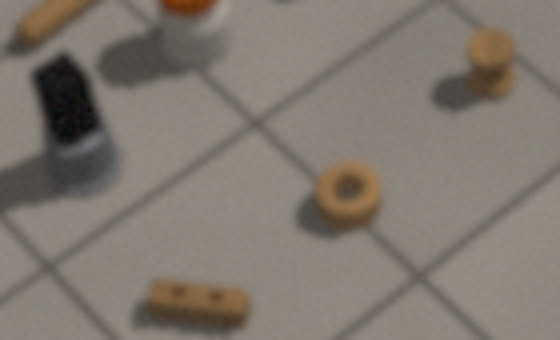

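View pics/s2.png

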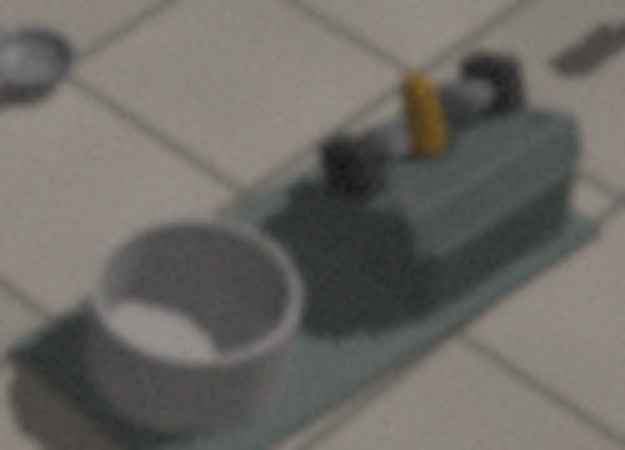

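The crops show the ring's hole, the toggle's two holes, the standing spool, and the coupler upright with its grip turned a little. The stand's nipple is between the rollers, at roughly (93,80) in the top crop. I'll fit the geometry next.

```bash
cat > fit.py <<'E'
from h import *
from scipy.optimize import least_squares
C=np.load("pics/C.npz")
for n in("scene","top"):
    P=C[n].reshape(-1,3)
    off=np.array([0,0,1.3 if n=="scene" else 1.0]);P=P+off
    def near(x,y,r,z0,z1): return P[(np.hypot(P[:,0]-x,P[:,1]-y)<r)&(P[:,2]>z0)&(P[:,2]<z1)]
    q=near(585,57,62,54,63)
    f=least_squares(lambda p:np.hypot(q[:,0]-p[0],q[:,1]-p[1])-48,[585,57],loss="soft_l1");print(n,"pot",f.x,len(q),"rim z",np.median(q[:,2]),"res",abs(f.fun).mean())
    fl=near(f.x[0],f.x[1],35,5,25);print("floor z",np.median(fl[:,2]))
    # stand edges: base plate thin points
    q=P[(P[:,2]>5)&(P[:,2]<130)&(P[:,0]>500)&(P[:,0]<680)&(P[:,1]>-20)&(P[:,1]<300)]
    r=cv2.minAreaRect(q[:,:2].astype(np.float32));print("stand rect",r)
    # sloped face
    q=P[(P[:,2]>25)&(P[:,2]<85)&(P[:,0]>540)&(P[:,0]<665)&(P[:,1]>150)&(P[:,1]<290)]
    nrm=np.array([-np.sin(.4363),0,np.cos(.4363)])
    g=np.random.default_rng(0);best=None
    for _ in range(1500):
        s=q[g.choice(len(q),3,False)];nn=np.cross(s[1]-s[0],s[2]-s[0]);l=np.linalg.norm(nn)
        if l<500: continue
        nn/=l;nn*=np.sign(nn[2]);
        if nn@nrm<.85: continue
        i=abs((q-s[0])@nn)<2
        if best is None or i.sum()>best.sum(): best=i
    s=q[best];m=s.mean(0);nn=np.linalg.svd(s-m)[2][2];nn*=np.sign(nn[2]);print("face n",nn,"tilt",np.degrees(np.arccos(nn[2])),"yaw",np.arctan2(-nn[1],-nn[0]),"c",m,len(s))
    hh=(P-m)@nn
    t=near(595,217,30,78,110);print("nipple top pts",len(t),t.mean(0),t.max(0))
    # toggle, coupler
    t=near(594,-341,40,12,30);r=cv2.minAreaRect(t[:,:2].astype(np.float32));mm=t[:,:2].mean(0);v=np.linalg.svd(t[:,:2]-mm)[2][0];print("toggle",r,mm,"axis ang",np.degrees(np.arctan2(v[1],v[0])))
    t=near(474,-331,30,78,95);r=cv2.minAreaRect(t[:,:2].astype(np.float32));print("grip top",r,t.mean(0),len(t))
    for nm,x,y,z0,z1,rad in(("spool",584,-128,28,40,14),("ring",595,-242,12,26,18)):
        t=near(x,y,30,z0,z1)
        f=cv2.minEnclosingCircle(t[:,:2].astype(np.float32));print(nm,t.mean(0),f)
E
python3 fit.py
```

```text
scene pot [580.35667141  56.7129732 ] 216 rim z 56.98947431195113 res 1.4426874036814867
floor z 12.60554490277234
stand rect ((588.3140869140625, 142.10520935058594), (293.32843017578125, 135.39324951171875), 85.81595611572266)
face n [-0.43123758  0.0287465   0.90178034] tilt 25.606918675093816 yaw -0.06656199038473555 c [607.99202333 212.55324332  61.67748157] 408
nipple top pts 72 [585.31216789 216.38980242  84.47796143] [599.65213298 245.75730462  95.2519589 ]
toggle ((592.6048583984375, -342.6463623046875), (52.16176223754883, 17.470008850097656), 40.42221450805664) [ 593.77148443 -342.76362822] axis ang 39.37283690165306
grip top ((473.2909851074219, -331.8215026855469), (24.623876571655273, 26.211008071899414), 87.07283782958984) [ 473.6579627  -332.18949759   81.77988376] 117
spool [ 583.76525741 -128.93498038   31.73325699] ((583.9751586914062, -127.36112976074219), 14.920926094055176)
ring [ 594.65926309 -243.26076058   17.15559318] ((594.3534545898438, -243.68589782714844), 18.171520233154297)
top pot [581.89151633  59.18787457] 153 rim z 57.62229390005746 res 1.067392490
[... 237 characters left out ...]
6955 c [597.74624247 216.6491787   56.89753279] 619
nipple top pts 65 [584.22008553 214.50507053  84.49910771] [600.9757503  246.21899042  94.1117671 ]
toggle ((595.0676879882812, -339.8543395996094), (49.84550094604492, 16.759883880615234), 40.17871856689453) [ 594.81086608 -339.22872008] axis ang -142.41866620527134
grip top ((473.2714538574219, -329.0034484863281), (22.686603546142578, 21.88274574279785), 89.18536376953125) [ 474.38782139 -329.46472778   81.38646939] 71
spool [ 585.57615698 -126.13620648   32.50234239] ((585.55517578125, -126.03870391845703), 13.474569320678711)
ring [ 596.27579259 -240.12013162   17.29185155] ((596.2285766601562, -240.29530334472656), 17.601137161254883)
```

Both views agree to about 3 mm and the heights match the text. I'll go to the spool, turning the tool about -75° on the way.

```bash
python3 -m jog '{"xyz":[[0.5,-1,0],[0.5,-1,0],[0.5,-1,0],[0.5,-1,0],[0.5,-1,0],[0.5,-1,0],[0.5,-1,0],[0.5,-1,0],[0.5,-1,0],[0.5,-1,0],[0.5,-1,0],[0.5,-1,0]],"rotation":[[0,0,-0.29],[0,0,-0.29],[0,0,-0.29],[0,0,-0.29],[0,0,-0.29],[0,0,-0.29],[0,0,-0.29],[0,0,-0.29],[0,0,-0.29],[0,0,-0.29],[0,0,-0.29],[0,0,-0.29]],"claw":[1,1,1,1,1,1,1,1,1,1,1,1]}'
python3 -m jog '{"xyz":[[0.5,-1,0],[0.5,-1,0],[0.5,-1,0],[0.5,-1,0],[0.5,-1,0],[0.5,-1,0],[0.5,-1,0],[0.5,-1,0],[0.5,-1,0],[0.5,-1,-0.2],[0.5,-1,-0.2],[0.5,-1,-0.2]],"rotation":[[0,0,-0.29],[0,0,-0.29],[0,0,-0.29],[0,0,-0.29],[0,0,-0.29],[0,0,-0.29],[0,0,-0.29],[0,0,-0.29],[0,0,-0.29],[0,0,-0.29],[0,0,-0.29],[0,0,-0.29]],"claw":[1,1,1,1,1,1,1,1,1,1,1,1]}'
python3 -m jog '{"xyz":[[0.6,-1,-0.8],[0.6,-0.9,-0.8],[0,0,0]],"rotation":[[0,0,-0.29],[0,0,-0.2],[0,0,0]],"claw":[1,1,1]}'
```

```text
t: 1.6
tcp_pos: [365.9, 287.7, 202.3]
ee_rot: [[0.631, -0.776, -0.0], [-0.776, -0.631, -0.0], [-0.0, 0.0, -1.0]]
force: [0.4, -0.3, 0.1]
grip_width: 1.001
grip_force: 0.0
t: 3.1
tcp_pos: [545.9, -72.1, 184.0]
ee_rot: [[0.075, -0.997, -0.0], [-0.997, -0.075, 0.0], [-0.0, 0.0, -1.0]]
force: [0.3, 0.6, -0.5]
grip_width: 1.002
grip_force: 0.0
t: 3.48
tcp_pos: [580.7, -129.7, 133.4]
ee_rot: [[-0.011, -1.0, -0.005], [-1.0, 0.011, -0.0], [0.0, 0.005, -1.0]]
force: [-0.4, 0.9, -0.0]
grip_width: 1.001
grip_force: 0.0
```

```bash
python3 -m jog '{"xyz":[[0.13,0.09,-0.9],[0,0,-0.9],[0,0,-0.9],[0,0,-0.9],[0,0,-0.65],[0,0,0],[0,0,0],[0,0,0],[0,0,0],[0,0,0]],"rotation":[[0,0,0],[0,0,0],[0,0,0],[0,0,0],[0,0,0],[0,0,0],[0,0,0],[0,0,0],[0,0,0],[0,0,0]],"claw":[1,1,1,1,1,-1,-1,-1,-1,-1]}'
```

```text
t: 4.72
tcp_pos: [585.9, -125.4, 9.4]
ee_rot: [[-0.008, -1.0, 0.001], [-1.0, 0.008, 0.0], [-0.0, -0.001, -1.0]]
force: [-0.8, -0.2, -0.3]
grip_width: 0.002
grip_force: 0.0
```

The grip closed on nothing, so I'll look.

```bash
cat > look.py <<'E'
from h import *
import sys
i,n,x0,y0,x1,y1,k=sys.argv[1],sys.argv[2],*map(int,sys.argv[3:8])
C={}
for m in("scene","top"):
    p,d=ctrl.get_image(m);C[m]=cloud(m,d);cv2.imwrite(f"pics/{m}{i}.png",p)
    if m==n: cv2.imwrite(f"pics/v{i}.png",cv2.resize(p[y0:y1,x0:x1],None,fx=k,fy=k,interpolation=cv2.INTER_CUBIC))
np.savez(f"pics/C{i}.npz",**C)
E
python3 look.py 1 scene 220 150 340 290 4
```

```text
(no output)
```

View pics/v1.png

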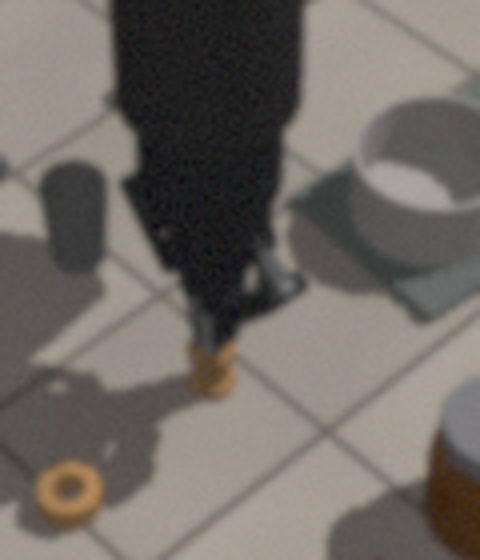

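Run:
```python
from h import *
o=ctrl.get_obs();print(o['t'],o['tcp_pos'],o['grip_width'],o['grip_force'],o['ee_rot'].round(3))
C=np.load("pics/C1.npz")
for n in C:
    P=C[n].reshape(-1,3)
    q=P[(np.hypot(P[:,0]-585,P[:,1]+127)<90)&(P[:,2]>5)&(P[:,2]<75)]
    print(n,len(q))
    for z in range(5,75,10):
        s=q[(q[:,2]>=z)&(q[:,2]<z+10)]
        if len(s):print(z,len(s),np.percentile(s[:,:2],[2,50,98],axis=0).round().tolist())
```

```text
4.825 [ 585.73606594 -125.40283329    9.19055213] -0.0015223151129976225 0.0 [[-0.008 -1.     0.   ]
 [-1.     0.008  0.   ]
 [-0.    -0.    -1.   ]]
scene 217
5 44 [[574.0, -141.0], [589.0, -135.0], [597.0, -119.0]]
15 14 [[581.0, -138.0], [591.0, -135.0], [594.0, -124.0]]
25 57 [[574.0, -141.0], [589.0, -134.0], [597.0, -120.0]]
35 9 [[578.0, -139.0], [587.0, -137.0], [593.0, -134.0]]
45 36 [[571.0, -139.0], [592.0, -135.0], [599.0, -123.0]]
55 34 [[573.0, -139.0], [592.0, -135.0], [600.0, -127.0]]
65 23 [[576.0, -140.0], [589.0, -137.0], [599.0, -133.0]]
top 2
5 2 [[559.0, -172.0], [561.0, -167.0], [562.0, -163.0]]
```

Run:
```python
from h import *
print([a for a in dir(ctrl) if a[0]!='_'],ctrl.grip_point_offset)
C=np.load("pics/C1.npz")
for n in C:
    im=cv2.imread(f"pics/{n}1.png").astype(int);P=C[n]
    near=(np.hypot(P[...,0]-585,P[...,1]+127)<60)&(P[...,2]>4)&(P[...,2]<75)
    org=near&(im[...,2]-im[...,0]>35);q=P[org];print(n,len(q))
    if len(q)>3:print(q.min(0),q.max(0),q.mean(0))
    g=P[near&~org]
    if len(g)>3:print("grey",np.percentile(g,[0,2,5,50,100],axis=0).round())
c=P=C["scene"]
im=cv2.imread("pics/scene1.png")
for v in range(222,252): print(v,[(int(P[v,u,2]),int(im[v,u,2])-int(im[v,u,0])) for u in range(264,284,2)])
```

```text
['MotionError', 'camera_params', 'finish_job', 'get_image', 'get_obs', 'grip_point_offset'] 18.700000000000003
scene 93
[ 578.46541076 -142.45338972    4.01968387] [ 597.52354529 -116.24657103   45.3446377 ] [ 590.75585139 -131.5319502    19.31729543]
grey [[ 570. -141.    5.]
 [ 572. -141.    6.]
 [ 573. -140.    7.]
 [ 589. -137.   53.]
 [ 600. -122.   74.]]
top 0
222 [(80, 11), (82, 5), (88, -2), (107, -1), (107, -1), (100, -1), (87, 1), (92, -2), (89, 0), (123, 6)]
223 [(0, 15), (82, 7), (82, 0), (95, 5), (102, 1), (95, -4), (91, -6), (90, -3), (95, 0), (123, 0)]
224 [(0, 12), (77, 8), (79, 0), (89, 0), (99, -4), (94, -4), (91, -3), (92, -5), (92, -7), (121, -3)]
225 [(0, 14), (66, 11), (74, 4), (86, 4), (89, -1), (89, -6), (92, -1), (91, -4), (109, -7), (116, 8)]
226 [(-3, 13), (63, 12), (73, 0), (84, -2), (87, 4), (86, 1), (91, -2), (104, -5), (106, -1), (116, 0)]
227 [(-2, 11), (61, 11), (72, 1), (80, 0), (83, -6), (83, -4), (96, 4), (100, -5), (106, 1), (112, 2)]
228 [(0, 13), (53, 9), (70, 1), (73, -1), (79, -3), (80, -4), (92, -2), (97, -3), (102, -1), (107, 3)]
229 [(-1, 1
[... 1601 characters left out ...]
 18), (-1, 14)]
245 [(0, 7), (4, 19), (8, 41), (11, 44), (11, 43), (12, 56), (4, 69), (-1, 46), (2, 18), (-1, 16)]
246 [(-1, 7), (-1, 18), (5, 39), (10, 41), (11, 49), (9, 60), (6, 72), (-2, 39), (-1, 20), (-4, 18)]
247 [(-2, 7), (-2, 13), (5, 35), (6, 43), (7, 50), (3, 61), (6, 56), (-2, 30), (0, 17), (-4, 16)]
248 [(0, 6), (0, 11), (2, 28), (5, 35), (4, 44), (7, 50), (1, 40), (-3, 23), (0, 17), (-1, 16)]
249 [(0, 8), (0, 12), (0, 15), (0, 25), (5, 29), (3, 31), (3, 25), (1, 17), (1, 18), (0, 17)]
250 [(-1, 11), (892, 8), (0, 12), (0, 15), (-1, 18), (0, 21), (0, 19), (0, 18), (-1, 19), (-1, 16)]
251 [(1, 10), (1, 10), (0, 12), (1, 17), (0, 18), (1, 15), (0, 17), (-1, 14), (-2, 19), (0, 16)]
```

```bash
python3 -m jog '{"xyz":[[0,0,1],[0,0,1],[0,0,0],[0,0,0]],"rotation":[[0,0,0],[0,0,0],[0,0,0],[0,0,0]],"claw":[-1,-1,-1,-1]}'; python3 look.py 2 scene 220 150 340 290 4;  python3 - <<'E'
from h import *
C=np.load("pics/C2.npz")
im=cv2.imread("pics/scene2.png").astype(int);P=C["scene"]
near=(np.hypot(P[...,0]-585,P[...,1]+127)<60)&(P[...,2]>4)&(P[...,2]<150)
org=near&(im[...,2]-im[...,0]>30)&(P[...,2]<45);q=P[org];print(len(q),q.min(0),q.max(0),q.mean(0))
g=P[near&~org&(P[...,2]>36)]
for z in range(36,130,6):
    s=g[(g[:,2]>=z)&(g[:,2]<z+6)]
    if len(s):print(z,len(s),s.min(0).round(),s.max(0).round())
E
```

```text
t: 5.32
tcp_pos: [585.3, -125.3, 68.7]
ee_rot: [[-0.009, -1.0, -0.0], [-1.0, 0.009, 0.0], [-0.0, 0.0, -1.0]]
force: [-0.3, 0.2, -0.3]
grip_width: -0.002
grip_force: 0.0
161 [ 570.63469782 -140.58424826    4.03611774] [ 596.99086881 -115.80462734   34.36874899] [ 586.05163403 -130.00913789   22.88548142]
96 6 [ 583. -138.   96.] [ 592. -132.  102.]
102 16 [ 581. -139.  102.] [ 598. -122.  107.]
108 21 [ 578. -139.  109.] [ 599. -122.  114.]
114 24 [ 579. -139.  114.] [ 599. -122.  119.]
120 22 [ 577. -139.  120.] [ 600. -128.  125.]
126 16 [ 579. -139.  127.] [ 599. -133.  132.]
```

View pics/v2.png

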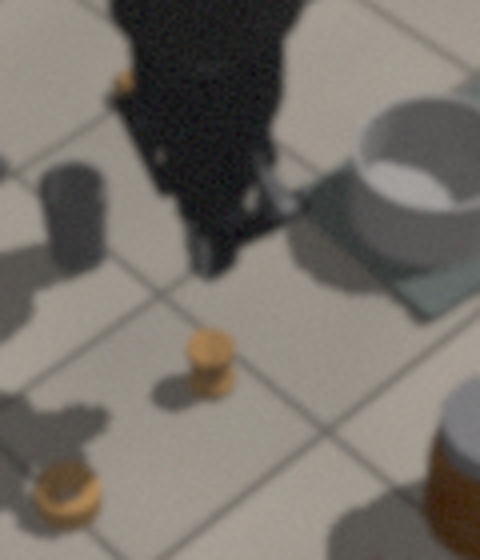

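With the fingers shut, the reported TCP sits about 27 mm beyond the tips I measured, so they closed above the spool. I'll allow for that offset along the tool and grasp again.

```bash
python3 -m jog '{"xyz":[[0,0,0],[0,-0.05,0],[0,0,0],[0,0,-1],[0,0,-1],[0,0,-0.95],[0,0,0],[0,0,0],[0,0,0],[0,0,0],[0,0,0]],"rotation":[[0,0,0],[0,0,0],[0,0,0],[0,0,0],[0,0,0],[0,0,0],[0,0,0],[0,0,0],[0,0,0],[0,0,0],[0,0,0]],"claw":[1,1,1,1,1,1,1,-1,-1,-1,-1]}'
```

```text
t: 6.8
tcp_pos: [586.4, -126.9, -18.3]
ee_rot: [[-0.008, -1.0, 0.002], [-1.0, 0.008, -0.0], [0.0, -0.002, -1.0]]
force: [-0.2, 0.7, 4.8]
grip_width: 0.29
grip_force: 58.5
```

```bash
python3 -m jog '{"xyz":[[0,0,0.6],[0,0,1],[0,0.3,1],[0,0.9,0],[0,0.9,0],[-0.1,0.9,0],[-0.1,0.9,0],[0,0.9,0],[0,0.9,0],[0,0.9,0],[0,0,-0.7],[0,0,-0.7]],"rotation":[[0,0,0],[0,0,0],[0,0,0],[0,0,0],[0,0,0],[0,0,0],[0,0,0],[0,0,0],[0,0,0],[0,0,0],[0,0,0],[0,0,0]],"claw":[-1,-1,-1,-1,-1,-1,-1,-1,-1,-1,-1,-1]}'; python3 -m jog '{"xyz":[[0,0,0],[0,0,0],[0,0,0]],"rotation":[[0,0,0],[0,0,0],[0,0,0]],"claw":[-1,-0.1,-0.1]}'
```

```text
t: 8.3
tcp_pos: [579.9, 71.8, 16.7]
ee_rot: [[-0.007, -1.0, 0.001], [-1.0, 0.007, 0.001], [-0.001, -0.001, -1.0]]
force: [0.5, -0.2, -0.9]
grip_width: 0.289
grip_force: 58.8
t: 8.68
tcp_pos: [580.4, 71.3, 17.6]
ee_rot: [[-0.008, -1.0, 0.002], [-1.0, 0.008, 0.001], [-0.001, -0.002, -1.0]]
force: [0.0, 0.7, -0.4]
grip_width: 0.444
grip_force: 0.0
```

```bash
python3 -m jog '{"xyz":[[0,0,0.8],[0,0,0.8],[0.05,-1,0],[0.05,-1,0],[0.05,-1,0],[0.05,-1,0],[0.05,-1,0],[0.05,-1,0],[0.05,-1,0],[0.05,-1,0],[0.05,-1,0],[0.05,-1,0]],"rotation":[[0,0,0],[0,0,0],[0,0,0],[0,0,0],[0,0,0],[0,0,0],[0,0,0],[0,0,0],[0,0,0],[0,0,0],[0,0,0],[0,0,0]],"claw":[-0.1,-0.1,1,1,1,1,1,1,1,1,1,1]}'; python3 -m jog '{"xyz":[[0,-0.45,-0.4],[0,0,-1],[0,0,-1],[0,0,-0.6],[0,0,0],[0,0,0],[0,0,0],[0,0,0],[0,0,0]],"rotation":[[0,0,0],[0,0,0],[0,0,0],[0,0,0],[0,0,0],[0,0,0],[0,0,0],[0,0,0],[0,0,0]],"claw":[1,1,1,1,1,-1,-1,-1,-1]}'
```

```text
t: 10.18
tcp_pos: [595.0, -230.1, 65.5]
ee_rot: [[-0.008, -1.0, 0.001], [-1.0, 0.008, -0.0], [0.0, -0.001, -1.0]]
force: [-0.2, 1.2, -0.3]
grip_width: 0.999
grip_force: 0.0
t: 11.3
tcp_pos: [595.6, -242.5, -24.1]
ee_rot: [[-0.008, -1.0, 0.002], [-1.0, 0.008, -0.001], [0.0, -0.002, -1.0]]
force: [-0.9, 1.9, 5.5]
grip_width: 0.386
grip_force: 59.8
```

```bash
python3 -m jog '{"xyz":[[0,0,0.7],[0,0,1],[0,0.55,1],[-0.1,1,0.2],[-0.1,1,0],[-0.1,1,0],[-0.1,1,0],[-0.1,1,0],[0,1,0],[0,1,0],[0,1,0],[0,1,0]],"rotation":[[0,0,0],[0,0,0],[0,0,0],[0,0,0],[0,0,0],[0,0,0],[0,0,0],[0,0,0],[0,0,0],[0,0,0],[0,0,0],[0,0,0]],"claw":[-1,-1,-1,-1,-1,-1,-1,-1,-1,-1,-1,-1]}'; python3 -m jog '{"xyz":[[0,0,-0.2],[0,0,-0.7],[0,0,-0.5],[0,0,0],[0,0,0],[0,0,0],[0,0,0.8],[0,0,0.8]],"rotation":[[0,0,0],[0,0,0],[0,0,0],[0,0,0],[0,0,0],[0,0,0],[0,0,0],[0,0,0]],"claw":[-1,-1,-1,-1,0.1,0.1,0.1,0.1]}'
```

```text
t: 12.8
tcp_pos: [579.7, 45.2, 62.0]
ee_rot: [[-0.008, -1.0, 0.001], [-1.0, 0.008, 0.0], [-0.0, -0.001, -1.0]]
force: [1.0, 0.3, 0.1]
grip_width: 0.387
grip_force: 59.7
t: 13.8
tcp_pos: [579.4, 43.9, 67.9]
ee_rot: [[-0.008, -1.0, -0.001], [-1.0, 0.008, -0.0], [0.0, 0.001, -1.0]]
force: [0.4, -0.5, -0.9]
grip_width: 0.55
grip_force: 0.0
```

```bash
python3 -m jog '{"xyz":[[0.04,-1,0],[0.04,-1,0],[0.04,-1,0],[0.04,-1,0],[0.04,-1,0],[0.04,-1,0],[0.04,-1,0],[0.04,-1,0],[0.04,-1,0],[0.04,-1,0],[0.04,-1,0],[0.04,-1,0]],"rotation":[[0,0,-0.5],[0,0,-0.5],[0,0,-0.5],[0,0,-0.5],[0,0,-0.5],[0,0,-0.5],[0,0,-0.5],[0,0,-0.5],[0,0,-0.5],[0,0,-0.5],[0,0,0],[0,0,0]],"claw":[1,1,1,1,1,1,1,1,1,1,1,1]}'; python3 -m jog '{"xyz":[[0,-0.84,-0.4],[0,0,-1],[0,0,-1],[0,0,-0.65],[0,0,0],[0,0,0],[0,0,0],[0,0,0],[0,0,0],[0,0,0]],"rotation":[[0,0,0],[0,0,0],[0,0,0],[0,0,0],[0,0,0],[0,0,0],[0,0,0],[0,0,0],[0,0,0],[0,0,0]],"claw":[1,1,1,1,1,-1,-1,-1,-1,-1]}'
```

```text
t: 15.3
tcp_pos: [594.0, -316.9, 67.5]
ee_rot: [[-0.771, -0.636, 0.0], [-0.636, 0.771, 0.0], [-0.0, 0.0, -1.0]]
force: [0.0, -0.5, 0.6]
grip_width: 1.002
grip_force: 0.0
t: 16.55
tcp_pos: [594.6, -341.3, -23.1]
ee_rot: [[-0.771, -0.637, 0.001], [-0.637, 0.771, -0.0], [-0.001, -0.001, -1.0]]
force: [-1.0, 0.1, 5.8]
grip_width: 0.167
grip_force: 60.1
```

```bash
python3 -m jog '{"xyz":[[0,0,0.7],[0,0,1],[0,0.5,1],[0,1,0.3],[0,1,0],[0,1,0],[0,1,0],[0,1,0],[0,1,0],[0,1,0],[0,1,0],[0,1,0]],"rotation":[[0,0,0],[0,0,0],[0,0,0.5],[0,0,0.5],[0,0,0.5],[0,0,0.5],[0,0,0.5],[0,0,0.5],[0,0,0.5],[0,0,0.5],[0,0,0.5],[0,0,0.5]],"claw":[-1,-1,-1,-1,-1,-1,-1,-1,-1,-1,-1,-1]}'; python3 -m jog '{"xyz":[[0,1,0],[0,1,0],[0,1,0],[0,0.8,0],[0,0,-0.7],[0,0,-0.6],[0,0,0],[0,0,0],[0,0,0],[0,0,0],[0,0,0.8],[0,0,0.8]],"rotation":[[0,0,0],[0,0,0],[0,0,0],[0,0,0],[0,0,0],[0,0,0],[0,0,0],[0,0,0],[0,0,0],[0,0,0],[0,0,0],[0,0,0]],"claw":[-1,-1,-1,-1,-1,-1,-1,-0.35,-0.35,-0.35,-0.35,-0.35]}'
```

```text
t: 18.05
tcp_pos: [593.8, -55.1, 65.9]
ee_rot: [[-0.005, -1.0, -0.0], [-1.0, 0.005, 0.0], [-0.0, 0.0, -1.0]]
force: [0.4, -0.1, -0.8]
grip_width: 0.165
grip_force: 59.4
t: 19.55
tcp_pos: [593.9, 57.8, 75.7]
ee_rot: [[-0.008, -1.0, -0.0], [-1.0, 0.008, -0.0], [0.0, 0.0, -1.0]]
force: [1.0, 0.4, -0.6]
grip_width: 0.316
grip_force: 0.0
```

```bash
python3 -m jog '{"xyz":[[-0.31,-1,0.3],[-0.31,-1,0.2],[-0.31,-1,0],[-0.31,-1,0],[-0.31,-1,0],[-0.31,-1,0],[-0.31,-1,0],[-0.31,-1,0],[-0.31,-1,0],[-0.31,-1,0],[-0.31,-1,0],[-0.31,-1,0]],"rotation":[[0,0,0],[0,0,0],[0,0,0],[0,0,0],[0,0,0],[0,0,0],[0,0,0],[0,0,0],[0,0,0],[0,0,0],[0,0,0],[0,0,0]],"claw":[-0.35,1,1,1,1,1,1,1,1,1,1,1]}'; python3 -m jog '{"xyz":[[-0.3,-0.9,0],[0,0,0]],"rotation":[[0,0,-0.2],[0,0,0]],"claw":[1,1]}'; python3 look.py 3 top 130 170 260 240 6
python3 - <<'E'
from h import *
a=cv2.imread("pics/scene3.png")[150:220,290:420];b=cv2.imread("pics/v3.png")
cv2.imwrite("pics/w3.png",np.vstack([cv2.resize(a,None,fx=4.2,fy=4.2,interpolation=2),cv2.resize(b[:, :],(546,294))]))
C=np.load("pics/C3.npz")
for n in C:
    P=C[n];im=cv2.imread(f"pics/{n}3.png").astype(int)
    m=(np.hypot(P[...,0]-581,P[...,1]-58)<44)&(im[...,2]-im[...,0]>30);q=P[m];print(n,m.sum(),q.min(0),q.max(0))
E
```

```text
t: 21.05
tcp_pos: [482.2, -303.1, 90.4]
ee_rot: [[-0.008, -1.0, 0.001], [-1.0, 0.008, -0.0], [0.0, -0.001, -1.0]]
force: [0.5, 0.1, -0.2]
grip_width: 1.004
grip_force: 0.0
t: 21.3
tcp_pos: [472.8, -330.5, 90.2]
ee_rot: [[-0.046, -0.999, 0.0], [-0.999, 0.046, -0.0], [0.0, -0.0, -1.0]]
force: [-0.2, -0.3, -0.1]
grip_width: 1.001
grip_force: 0.0
scene 217 [547.79679087  22.20578079   8.41241746] [606.63729615  99.42886807  49.86489402]
top 281 [562.78415167  23.09179713   7.39363151] [616.64885696  91.22708491  50.58649625]
```

View pics/w3.png

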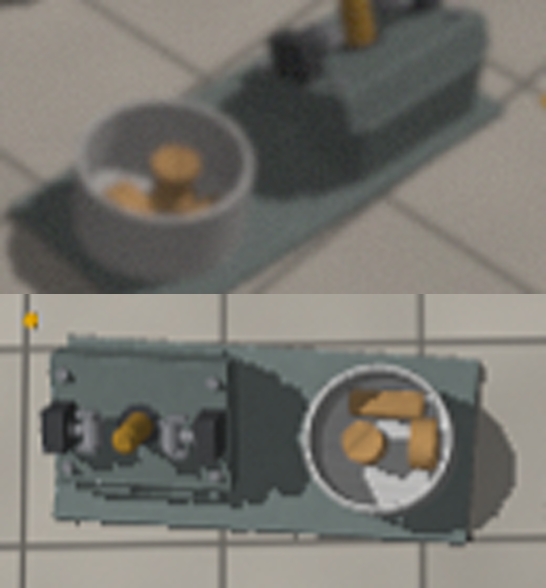

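All three pieces are in the pot: spool upright, toggle flat, and the ring on its edge at the right wall. Next is gripping the coupler.

```bash
python3 -m jog '{"xyz":[[0,0,-1],[0,0,-1],[0,0,-0.76],[0,0,0],[0,0,0],[0,0,0],[0,0,0],[0,0,0],[0,0,0]],"rotation":[[0,0,0],[0,0,0],[0,0,0],[0,0,0],[0,0,0],[0,0,0],[0,0,0],[0,0,0],[0,0,0]],"claw":[1,1,1,1,-1,-1,-1,-1,-1]}'; python3 -m jog '{"xyz":[[0,0,1],[0,0,1],[0,0,1],[0,0,1],[0,0,1],[0,0,0],[0,0,0]],"rotation":[[0,0,0],[0,0,0],[0,0,0],[0,0,0],[0,0,0],[0,0,0],[0,0,0]],"claw":[-1,-1,-1,-1,-1,-1,-1]}'
```

```text
t: 22.52
tcp_pos: [473.9, -329.2, 8.0]
ee_rot: [[-0.043, -0.999, 0.001], [-0.999, 0.043, -0.0], [0.0, -0.001, -1.0]]
force: [-0.6, 1.6, 6.4]
grip_width: 0.277
grip_force: 59.3
t: 23.4
tcp_pos: [472.8, -328.7, 156.2]
ee_rot: [[-0.044, -0.999, -0.001], [-0.999, 0.044, 0.001], [-0.001, 0.001, -1.0]]
force: [-0.0, 0.8, -1.8]
grip_width: 0.274
grip_force: 59.4
```

```bash
cat > rel.py <<'E'
from h import *
from scipy.optimize import least_squares
import sys
Rz=lambda a:cv2.Rodrigues(np.array([0,0,a]))[0]
def cyl(q,c0,n,R):
    n=n/np.linalg.norm(n);u=np.cross([0,1,0],n);u/=np.linalg.norm(u);v=np.cross(n,u)
    f=least_squares(lambda p:np.linalg.norm((q-c0-p[0]*u-p[1]*v)-np.outer((q-c0-p[0]*u-p[1]*v)@n,n),axis=1)-R,[0,0],loss="soft_l1",f_scale=1.5)
    return c0+f.x[0]*u+f.x[1]*v,abs(f.fun).mean()
def nip(C,im,psi=-0.06):
    n=Rz(psi)@np.array([-np.sin(.43633),0,np.cos(.43633)]);s0=np.array([591,217.7,55.])
    P=C.reshape(-1,3);h=(P-s0)@n;r=np.linalg.norm(P-s0-np.outer(h,n),axis=1);i=im.reshape(-1,3).astype(int)
    k=(h>6)&(h<34)&(r<20)&(i[:,2]-i[:,0]>30)
    return (*cyl(P[k],s0,n,9),k.sum(), ((P-s0)@n)[(r<14)&(i[:,2]-i[:,0]>25)].max())
E
cat > m4.py <<'E'
from rel import *
for i in "23":
    C=np.load(f"pics/C{i}.npz")
    for n in C: print(i,n,nip(C[n],cv2.imread(f"pics/{n}{i}.png")))
o=ctrl.get_obs();t=o["tcp_pos"];print(t)
z=-o["ee_rot"][:,2]
for n in("scene","top"):
    p,d=ctrl.get_image(n);P=cloud(n,d).reshape(-1,3);cv2.imwrite(f"pics/{n}4.png",p)
    m0=t-8*z   # expected mouth
    h=(P-m0)@z;r=np.linalg.norm(P-m0-np.outer(h,z),axis=1)
    for a,b,R in((7,31,18),(-3,4,22)):
        k=(h>a)&(h<b)&(r<30);c,e=cyl(P[k],m0,z,R);print(n,"coupler r",R,c-m0,e,k.sum(),"hmin",np.percentile(h[(r<26)&(h>-25)],2))
E
python3 m4.py
```

```text
2 scene (array([591.54766247, 219.64653191,  55.20049015]), np.float64(1.3411664615085823), np.int64(69), np.float64(39.567524788839414))rel.py:8: RuntimeWarning: Mean of empty slice.
  return c0+f.x[0]*u+f.x[1]*v,abs(f.fun).mean()
  ret = ret.dtype.type(ret / rcount)
Traceback (most recent call last):
  File "m4.py", line 4, in <module>
    for n in C: print(i,n,nip(C[n],cv2.imread(f"pics/{n}{i}.png")))
                          ~~~^^^^^^^^^^^^^^^^^^^^^^^^^^^^^^^^^^^^^
  File "rel.py", line 13, in nip
    return (*cyl(P[k],s0,n,9),k.sum(), ((P-s0)@n)[(r<14)&(i[:,2]-i[:,0]>25)].max())
                                       ~~~~~~~~~~~~~~~~~~~~~~~~~~~~~~~~~~~~~~~~~^^
ValueError: zero-size array to reduction operation maximum which has no identity
```

```bash
sed -i 's/for i in "23"/for i in "3"/' m4.py; python3 m4.py
```

```text
3 scene (array([591.76343589, 219.65508329,  55.30068618]), np.float64(1.7537601397485294), np.int64(71), np.float64(38.41680243078081))
3 top (array([592.53941066, 219.99520746,  55.65236547]), np.float64(0.8202718591787336), np.int64(30), np.float64(40.44062381857172))
[ 472.76128756 -328.68315632  156.22914641]
scene coupler r 18 [-1.18131198e+00 -1.96600269e+00 -6.35282532e-04] 0.8481452297406962 159 hmin 0.42705168749676914
scene coupler r 22 [-2.70938873e+00 -9.22762216e-01  1.96232905e-03] 1.6138027062765923 81 hmin 0.42705168749676914
top coupler r 18 [0. 0. 0.] nan 0 hmin 470.7591800263339
top coupler r 22 [0. 0. 0.] nan 0 hmin 470.7591800263339rel.py:8: RuntimeWarning: Mean of empty slice.
  return c0+f.x[0]*u+f.x[1]*v,abs(f.fun).mean()
  ret = ret.dtype.type(ret / rcount)
```

```bash
cat > iou.py <<'E'
from rel import *
K=8
def hullmask(n,pts,x0,y0,w,h):
    m=np.zeros((h*K,w*K),np.uint8);p=(proj(n,pts)-[x0,y0]+.5)*K-.5
    cv2.fillConvexPoly(m,cv2.convexHull(np.round(p).astype(np.int32)),1);return m
def rings(c,n,hr):
    u=np.cross([0,1,0],n);u/=np.linalg.norm(u);v=np.cross(n,u);a=np.linspace(0,6.283,40)[:,None]
    return np.vstack([c+h*n+r*(np.cos(a)*u+np.sin(a)*v) for h,r in hr])
if __name__=="__main__":
  for n in("scene","top"):
    im=np.mean([cv2.imread(f"pics/{n}{i}.png").astype(float) for i in ("0","3","4")],0)
    nn=Rz(-.06)@np.array([-np.sin(.43633),0,np.cos(.43633)]);s0=np.array([591,218.,55.])
    pc=proj(n,s0+20*nn)[0].astype(int);x0,y0=pc-22;w=h=44
    c=cv2.resize(im[y0:y0+h,x0:x0+w],None,fx=K,fy=K,interpolation=cv2.INTER_LINEAR)
    d=c[...,2]-c[...,0];M=(d>0.5*np.percentile(d,99)).astype(np.uint8)
    k,L,st,_=cv2.connectedComponentsWithStats(M);M=(L==1+st[1:,4].argmax());print(n,"area px",M.sum()/K/K)
    best=[]
    for hb in (4,8,12,16):
      B=(0,)
      for dx in np.arange(-6,6.1,.5):
        for dy in np.arange(-6,6.1,.5):
          m=hullmask(n,rings(s0+[dx,dy,0],nn,((hb,9),(34,9),(40,5.5))),x0,y0,w,h)>0
          s=(m&M).sum()/(m|M).sum()
          if s>B[0]:B=(s,dx,dy)
      print(n,hb,B,s0[:2]+B[1:])
E
python3 iou.py
```

```text
scene area px 96.4375
scene 4 (np.float64(0.8394872509405044), np.float64(3.0), np.float64(0.0)) [594. 218.]
scene 8 (np.float64(0.7842690225135366), np.float64(5.0), np.float64(-1.5)) [596.  216.5]
scene 12 (np.float64(0.7135190020307514), np.float64(4.5), np.float64(-0.5)) [595.5 217.5]
scene 16 (np.float64(0.6342286804638192), np.float64(6.0), np.float64(-1.5)) [597.  216.5]
top area px 55.9375Traceback (most recent call last):
  File "iou.py", line 22, in <module>
    m=hullmask(n,rings(s0+[dx,dy,0],nn,((hb,9),(34,9),(40,5.5))),x0,y0,w,h)>0
      ~~~~~~~~^^^^^^^^^^^^^^^^^^^^^^^^^^^^^^^^^^^^^^^^^^^^^^^^^^^^^^^^^^^^^
  File "iou.py", line 4, in hullmask
    m=np.zeros((h*K,w*K),np.uint8);p=(proj(n,pts)-[x0,y0]+.5)*K-.5
                                      ~~~~^^^^^^^
  File "h.py", line 21, in proj
    c=ctrl.camera_params(n);R=c["attitude"].T
ValueError: time passes only in moves, steps and waits
```

```bash
sed -i 's/^from station import ctrl/from station import ctrl\nCP={n:ctrl.camera_params(n) for n in("scene","top")}/; s/c=ctrl.camera_params(n)/c=CP[n]/' h.py; sed -i 's/(4,8,12,16)/(0,3,6)/' iou.py; python3 iou.py
```

```text
scene area px 96.4375
scene 0 (np.float64(0.7988609888687549), np.float64(0.0), np.float64(3.0)) [591. 221.]
scene 3 (np.float64(0.8395501919912233), np.float64(2.0), np.float64(1.0)) [593. 219.]
scene 6 (np.float64(0.8180144455459567), np.float64(3.0), np.float64(0.0)) [594. 218.]
top area px 55.9375
top 0 (np.float64(0.829041985618186), np.float64(2.0), np.float64(2.0)) [593. 220.]
top 3 (np.float64(0.8633840212406468), np.float64(2.5), np.float64(2.5)) [593.5 220.5]
top 6 (np.float64(0.8719542516161114), np.float64(3.0), np.float64(2.5)) [594.  220.5]
```

```bash
python3 -m jog '{"xyz":[[0.16,0.95,0],[0.16,0.95,0],[0.16,0.95,0],[0.16,0.95,0],[0.16,0.95,0],[0.16,0.95,0],[0.16,0.95,0],[0.16,0.95,0],[0.16,0.95,0],[0.16,0.95,0],[0.16,0.95,0],[0.16,0.95,0]],"rotation":[[-0.015,-0.25,0],[-0.015,-0.25,0],[-0.015,-0.25,0],[-0.015,-0.25,0],[-0.015,-0.25,0],[-0.015,-0.25,0],[-0.015,-0.25,0],[-0.015,-0.25,0],[-0.015,-0.25,0],[-0.015,-0.25,0],[0,0,0],[0,0,0]],"claw":[-1,-1,-1,-1,-1,-1,-1,-1,-1,-1,-1,-1]}'; python3 -m jog '{"xyz":[[0.17,1,0],[0.17,1,0],[0.17,1,0],[0.17,1,0],[0.17,1,0],[0.17,1,0],[0.18,1,0],[0,0,-0.7],[0,0,-0.6],[0,0,0],[0,0,0]],"rotation":[[0,0,0],[0,0,0],[0,0,0],[0,0,0],[0,0,0],[0,0,0],[0,0,0],[0,0,0],[0,0,0],[0,0,0],[0,0,0]],"claw":[-1,-1,-1,-1,-1,-1,-1,-1,-1,-1,-1]}'
cat > m5.py <<'E'
from iou import *
import sys
i=sys.argv[1]
o=ctrl.get_obs();t=o["tcp_pos"];z=-o["ee_rot"][:,2];m0=t-8*z
nn=Rz(-.06)@np.array([-np.sin(.43633),0,np.cos(.43633)])
print("t",o["t"],"tcp",t,"z",z,"ang to n",np.degrees(np.arccos(z@nn)))
out=[]
for n in("scene","top"):
    p,d=ctrl.get_image(n);cv2.imwrite(f"pics/{n}{i}.png",p);P=cloud(n,d).reshape(-1,3)
    h=(P-m0)@z;r=np.linalg.norm(P-m0-np.outer(h,z),axis=1)
    for a,b,R in((6,32,18),):
        k=(h>a)&(h<b)&(r<28)
        if k.sum()>10:
            c,e=cyl(P[k],m0,z,R);print(n,"coupler-(tcp line)",(c-m0).round(2),e,k.sum())
            S=np.array([592.3,219.3,55.3]) if n=="scene" else np.array([593.5,220.3,55.3])
            q=c-S;print("  in seat frame: x",q@(Rz(-.06)@[np.cos(.43633),0,np.sin(.43633)]),"y",q@(Rz(-.06)@[0,1,0]),"h",q@nn)
    s=proj(n,m0+20*z)[0].astype(int);c=p[max(0,s[1]-35):s[1]+40,s[0]-40:s[0]+40];out.append(cv2.resize(c,(400,375),interpolation=2))
cv2.imwrite(f"pics/v{i}.png",np.hstack(out))
E
python3 m5.py 5
```

```text
t: 25.0
tcp_pos: [530.1, 13.4, 156.1]
ee_rot: [[-0.044, -0.906, 0.421], [-0.999, 0.037, -0.026], [0.008, -0.422, -0.907]]
force: [0.6, -0.1, -1.3]
grip_width: 0.273
grip_force: 59.3
t: 26.38
tcp_pos: [567.3, 222.6, 118.3]
ee_rot: [[-0.045, -0.905, 0.422], [-0.999, 0.038, -0.026], [0.007, -0.423, -0.906]]
force: [-0.7, -0.4, -2.1]
grip_width: 0.274
grip_force: 59.4
t 26.375 tcp [567.27140329 222.64658411 118.31765733] z [-0.4223569   0.02584604  0.90606105] ang to n 0.04313898574911153
scene coupler-(tcp line) [-0.73 -0.75 -0.32] 1.410897073302386 156
  in seat frame: x 3.05351554796584 y 1.0396982025121624 h 59.75665415939686
top coupler-(tcp line) [0.78 0.22 0.36] 0.7086437127269422 62
  in seat frame: x 3.624556668033643 y 1.0320200366553391 h 60.23797453495631
```

View pics/v5.png

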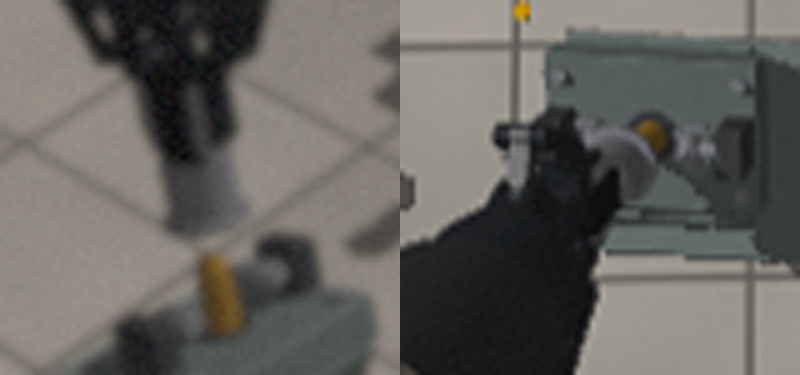

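The picture shows the mouth about 20 mm off the tip and slightly to +x, and both cameras put it at about x +3.3, y +1.0. I'll correct that and slide on until the tip is in the bore.

```bash
python3 -m jog '{"xyz":[[-0.1,-0.03,-0.05],[0,0,0],[0.14,-0.008,-0.3],[0.14,-0.008,-0.3],[0.14,-0.008,-0.3],[0,0,0],[0,0,0]],"rotation":[[0,0,0],[0,0,0],[0,0,0],[0,0,0],[0,0,0],[0,0,0],[0,0,0]],"claw":[-1,-1,-1,-1,-1,-1,-1]}'; python3 m5.py 6
```

```text
t: 27.35
tcp_pos: [576.8, 221.1, 90.1]
ee_rot: [[-0.045, -0.905, 0.423], [-0.999, 0.038, -0.025], [0.007, -0.424, -0.906]]
force: [1.5, -0.6, -1.5]
grip_width: 0.276
grip_force: 59.4
t 27.35 tcp [576.83054517 221.10813309  90.0991112 ] z [-0.42285382  0.02542231  0.90584124] ang to n 0.06332019863538968
scene coupler-(tcp line) [-0.84 -0.64 -0.37] 1.6325364639419258 154
  in seat frame: x -0.25549167892810754 y 0.1887755620917773 h 30.10948724559664
top coupler-(tcp line) [1.   0.47 0.45] 1.0769569508351777 59
  in seat frame: x 0.6636402064076494 y 0.3352492051509632 h 30.592502402026163
```

View pics/v6.png

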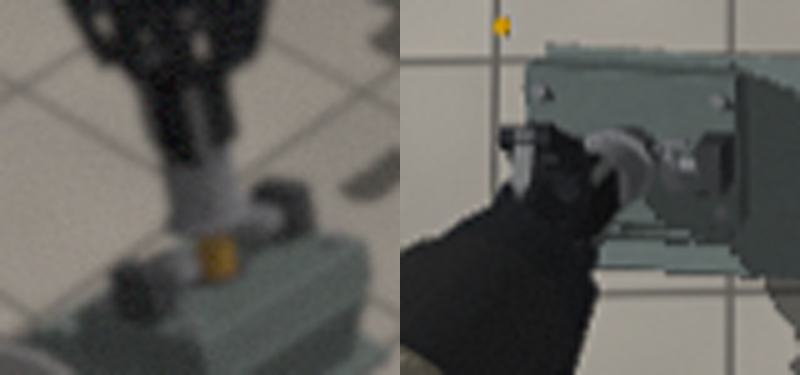

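The tip is inside the bore, with about 30 mm left and nearly centred. Now pressing.

```bash
python3 -m jog '{"xyz":[[0.056,-0.003,-0.12],[0.056,-0.003,-0.12],[0.056,-0.003,-0.12],[0,0,0]],"rotation":[[0,0,0],[0,0,0],[0,0,0],[0,0,0]],"claw":[-1,-1,-1,-1]}'; python3 -m jog '{"xyz":[[0.056,-0.003,-0.12],[0,0,0]],"rotation":[[0,0,0],[0,0,0]],"claw":[-1,-1]}'
```

```text
t: 27.95
tcp_pos: [581.9, 221.1, 79.6]
ee_rot: [[-0.045, -0.905, 0.423], [-0.999, 0.038, -0.025], [0.007, -0.424, -0.906]]
force: [-2.4, -1.3, 2.1]
grip_width: 0.273
grip_force: 60.0
t: 28.2
tcp_pos: [583.6, 221.1, 75.7]
ee_rot: [[-0.045, -0.905, 0.423], [-0.999, 0.037, -0.025], [0.007, -0.424, -0.906]]
force: [-0.5, 1.6, -1.2]
grip_width: 0.272
grip_force: 59.6
```

```bash
python3 -m jog '{"xyz":[[0.056,-0.003,-0.12],[0.056,-0.003,-0.12],[0,0,0]],"rotation":[[0,0,0],[0,0,0],[0,0,0]],"claw":[-1,-1,-1]}'; python3 -m jog '{"xyz":[[0.028,-0.002,-0.06],[0.02,-0.001,-0.05],[0,0,0]],"rotation":[[0,0,0],[0,0,0],[0,0,0]],"claw":[-1,-1,-1]}'; python3 m5.py 7
```

```text
t: 28.58
tcp_pos: [587.0, 220.8, 68.6]
ee_rot: [[-0.045, -0.905, 0.423], [-0.999, 0.038, -0.025], [0.007, -0.424, -0.906]]
force: [-4.7, -0.5, 4.2]
grip_width: 0.273
grip_force: 60.4
t: 28.95
tcp_pos: [588.5, 220.8, 65.5]
ee_rot: [[-0.045, -0.905, 0.424], [-0.999, 0.038, -0.025], [0.007, -0.424, -0.906]]
force: [-4.9, -1.1, 6.4]
grip_width: 0.271
grip_force: 60.6
t 28.95 tcp [588.45814555 220.7961861   65.51146786] z [-0.42350619  0.02502312  0.90554754] ang to n 0.10572865451422675
scene coupler-(tcp line) [-0.4   0.23 -0.19] 2.3830001210929312 170
  in seat frame: x 0.31998071645415527 y 1.4701649711837042 h 2.912651254947784
top coupler-(tcp line) [ 0.32 -1.33  0.19] 2.1181113857866083 68
  in seat frame: x 0.18738344865219714 y -1.1136302314714772 h 3.394520495226473
```

Axial force is about 9.7 N, which means roughly 11 mm of push-in, and the mouth measures about 3.3 mm above the seat. I'll hold briefly and hand in.

```bash
python3 -m jog '{"xyz":[[0.005,0,-0.01],[0,0,0],[0,0,0],[0,0,0]],"rotation":[[0,0,0],[0,0,0],[0,0,0],[0,0,0]],"claw":[-1,-1,-1,-1]}'; python3 -c "
from station import ctrl
print(ctrl.finish_job())"
```

```text
t: 29.55
tcp_pos: [588.5, 220.8, 65.3]
ee_rot: [[-0.045, -0.905, 0.424], [-0.999, 0.038, -0.025], [0.007, -0.424, -0.905]]
force: [-4.2, -1.4, 6.6]
grip_width: 0.273
grip_force: 60.6
the job is handed in; nothing more can be done
None
```

I handed the job in at about 29.6 s; no verdict came back. The spool, ring and toggle are in the pot, and the coupler is still gripped (60 N), pressed in about 11 mm with its mouth about 3 mm above the seat; the rollers being shut is inferred from depth and force, not seen.

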